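Tip a carton down onto the packing board

TASK

Tip the tall carton over with a push near its top, so that it falls flat inside the outline marked on the white packing board with its top end towards the metal stop bar; then push it along the board until its top end butts against the stop, still inside the outline. Only push it with the fingers, never lift it, and leave everything else on the bench where it stands.

Things in the scene. Friction and masses are not known exactly. Their poses are not given: they have to be found in the camera images.
- board: White board fixed to the bench, 420 x 230 mm, 12 thick. Origin: centre of underside, on the bench; z up; x along it towards the stop. Aluminium stop bar (210 wide) across the +x end: its face is at x = +190 mm, its top 41 mm above the bench. A flush grey outline on top marks the zone: from the stop face back to x = -130 mm, 92.5 mm to either side of the centre line. The carton stands at the -x end.
- carton: Tall closed brown carton, 90 deep (x) x 125 wide (y) x 220 mm tall (z), 0.3 to 0.54 kg, loose, standing on the board, a broad 125 x 220 face towards the stop: it must fall that way. A high push tips it about its lower front edge; past about 23 degrees it falls by itself and lies with its top end 30 to 70 mm short of the stop. Origin: centre of its bottom end; x to the stop while it stands; z to its top end.
- carton_top (a point): Centre of the tall carton's top end, 220 mm from its origin along its z; same axes as the carton.
- short_carton: Bystander: shorter brown carton, 90 x 125 x 120 mm tall, standing beside the board. Origin: centre of underside. Leave alone.
- spray: Bystander: white spray bottle, 68 mm diameter, 187 mm tall. Origin: centre of underside. Leave alone.
- shaker: Bystander: steel shaker, 66 mm diameter, 113 mm tall. Origin: centre of underside. Leave alone.
- jar: Bystander: amber glass jar, 68 mm diameter, 100 mm tall. Origin: centre of underside. Leave alone.
- mug: Bystander: white mug, 80 mm diameter, 90 mm tall, handle to its +y. Origin: centre of underside. Leave alone.
- bowl: Bystander: steel bowl, 150 mm diameter, 65 mm tall, on the bench behind the carton's end of the board. Origin: centre of underside. Leave alone.
Not all that is in view belongs to the job. Leave any blue look-alike of the carton alone.

How it is judged:
By the outcome, as a careful person would: the job done as asked, in the order asked, and still so for the second after the job is handed in, with the robot touching nothing.
It also fails if it takes over 45 s, if anything falls off the work surface, if the arm or the gripper's body presses on something with over 40 N, if the wrist force passes 120 N, or if a joint passes its speed limit or range.

ROBOT

A 7-joint arm with a two-finger parallel gripper is mounted at the origin on the work surface. World frame = base frame: x ahead of the robot, y to its left, z up, the work surface at z = 0. Lengths are in m, angles in rad, forces in N, time in s.
With the tool pointing down it reaches from about 0.425 to 0.975 m from the base axis. Payload 16.7 kg.
Tool frame: the origin (TCP) lies midway between the tips of the shut fingers; the grasp point (between the pads) lies 19 mm behind it (ctrl.grip_depth is the distance from the TCP to the grasp point, in m); x points along the fingers, y is the direction in which the jaws open and shut, and the axes are right-handed (so a half turn about x gives the same grasp; the last joint's range is limited). The gripper opens to 85 mm and grips with 20 to 120 N. Pads are 22 mm wide; open, the fingers measure 114 mm over their backs; the gripper's body (76 mm by 85 mm) begins 54 mm behind the grasp point. The pads swing forward as they close: fully open they stand 13 mm farther back than shut.
Start: joints at [1.117, 0.426, 0.074, 1.606, -0.034, 1.111, -0.067], TCP at [0.203, -0.644, 0.231] pointing down, gripper open.
Joint ranges: [-2.85, 2.85], [-0.5, 2.14], [-1.23, 1.37], [0.21, 2.46], [-1.02, 4.16], [0.16, 2.05], [-2.73, 2.73]. Speed limits (rad/s): [1.89, 1.89, 2.39, 2.39, 3.01, 3.01, 3.01].

INTERFACE

Orientations are given as a unit quaternion [w, x, y, z].
In Python, from plant import ctrl gives the robot as it stands.
- The arm moves only by the shell command python3 -m crank 'ROWS'. ROWS is JSON, a list that holds one entry, the list of rows, each a list of 7 numbers: the opening, from 0 (shut) to 1 (fully open), then the shift along the tool's x, y, z in mm, then the turn, a rotation vector about the tool's x, y, z in rad. A call has 1 to 20 rows; each row shifts and turns the commanded pose from where the row before left it, along the tool's axes as they then stand; what a row does not reach is not made up. A row lasts 1/10 s, in which the tool goes at most 50 mm and 8.59 degrees, less where a joint would pass 70% of its speed; a pose out of reach is approached as far as the arm can. A call is refused whole if a number of a shift passes 50 or a number of a turn 0.15, either way. A call with a gripper value outside its range is refused whole. The fingers move at their own pace and stop on an object; the grip force is fixed at half the most. Time passes only in rows, so rows that do not move let the fingers close. It gives the time, the measured TCP pose, the force and the opening at its end, in the units of the state.
- ctrl.get_state(): the state, without advancing time (a new reading comes with each control period).
- ctrl.camera(name): name is "scene" or "top" or "wrist"; returns a dict with "frame" (400x640x3 uint8, red, green, blue), "z_map" (400x640 float32, m along the optical axis (not along the pixel's ray), 0 where there is no reading), "camera_matrix" (3x3 intrinsics, pixels), "rvec" (rotation vector, rad) and "tvec" (3), from world to camera coordinates, as OpenCV has them; the wrist camera has in their place "hand_eye" (4x4, takes a point from camera to tool coordinates, whose origin is the TCP and whose axes are the tool frame's). Camera axes: x right, y down, z forward; pixel columns grow to the right and rows downward; lengths in m; the calibration is good to about 2 mm. The wrist camera is an equidistant fisheye: a pixel r from the principal point sees the ray r / f radians off the axis. A picture is of the moment at which its call begins: read the wrist's pose just before it.
- ctrl.job_done(): hands the job in, once; it reports no verdict.
The state is a dict: "time": time; "qpos": joint angles; "qvel": joint speeds; "effort": joint torques, N m; "tcp_pos": TCP position; "eef_rot": TCP orientation; "wrist_force": force on the tool from outside, world axes, zero at the start; "moment": the same for the moment, N m; "width": finger opening in m.
Only numpy, scipy, OpenCV 4.12 (cv2) and the standard library are available. Lean on these libraries where they do the work, as an engineer would, in place of code of your own. Each camera call takes 0.05 s, during which the arm holds its last target. There are 200 camera calls.

## Working session

There is one attempt and no reset: what is moved stays moved. The work goes in short steps, Python scripts to look and compute and a shell command to move; the robot and the scene stay as the last step left them, time stands still between calls to the robot, and variables do not carry over. Pictures are saved under pics/ and viewed, about 8 in all and at most 12, crops included, and the job is handed in when it is done.

```bash
mkdir -p pics; cat > h.py <<'E'
import numpy as np,cv2
from plant import ctrl
def grab(n):
    c=ctrl.camera(n); return c
def pts(c):
    K=c["camera_matrix"];z=c["z_map"];v,u=np.mgrid[:400,:640]
    P=np.stack([(u-K[0,2])/K[0,0]*z,(v-K[1,2])/K[1,1]*z,z],-1)
    R=cv2.Rodrigues(np.array(c["rvec"],float))[0]
    return (P-np.array(c["tvec"]).reshape(3))@R
def save(c,n): cv2.imwrite("pics/"+n,c["frame"][:,:,::-1])
E
python3 - <<'E'
from h import *
s=ctrl.get_state();print(s)
for n in("scene","top"):
    c=grab(n);save(c,n+"1.png");np.save(n+"1.npy",pts(c)); R=cv2.Rodrigues(np.array(c["rvec"],float))[0];print(n,-R.T@np.array(c["tvec"]).reshape(3))
E
```

```text
{'time': 0.0, 'qpos': array([ 1.11651314,  0.42671987,  0.07384472,  1.60663447, -0.03408948,
        1.11081483, -0.06710467]), 'qvel': array([ 0.00072882,  0.00106924,  0.00069105, -0.00025448,  0.00021758,
       -0.00084702,  0.00061704]), 'effort': array([-2.98824834e-04, -9.49818993e+01,  3.76010522e+00, -4.63516009e+01,
        1.90641533e-02,  1.00575513e-02,  8.07050264e-05]), 'tcp_pos': array([ 0.20240115, -0.6434919 ,  0.2306064 ]), 'eef_rot': array([-0.10687773, -0.69880665, -0.10778451,  0.69901997]), 'wrist_force': array([-0.3114545 ,  0.42172283, -0.23654177]), 'moment': array([-0.01229964, -0.00357509,  0.0290434 ]), 'width': 0.08519170387862023}
scene [0.17138553 0.3812581  1.61717067]
top [0.39148672 0.07289866 1.38382588]
```

View pics/scene1.png

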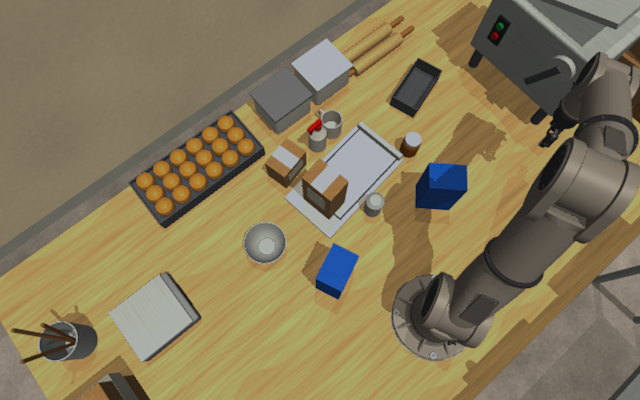

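View pics/top1.png

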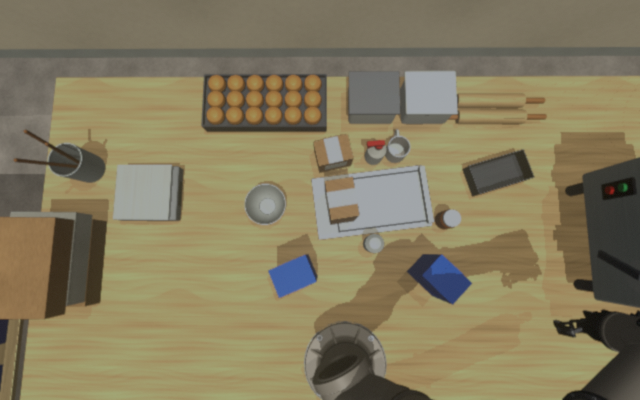

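The board runs towards world −y, with the stop at pixel (428,198) in the top view. The carton is at (342,200), the bowl at (265,204) behind it, and the short carton at (333,153). The spray and mug are above the board, and the shaker at (373,243) and jar at (452,219) are beside it.

```bash
python3 - <<'E'
from h import *
P=np.load("top1.npy");Q=np.load("scene1.npy")
im=cv2.imread("pics/top1.png")
def rect(M,lab,a=None):
    m=np.asarray(M)*1000
    r=cv2.minAreaRect(m.astype(np.float32));print(lab,len(m),np.round(r[0]),np.round(r[1]),round(r[2],1))
    if a: print(np.round(cv2.boxPoints(r)))
for nm,A in(("top",P),("scene",Q)):
    z=A[...,2];x=A[...,0];y=A[...,1]
    reg=(x>.3)&(x<.9)&(y>-.35)&(y<.4)
    # carton top
    m=reg&(z>.222)&(z<.245);n,l,st,ce=cv2.connectedComponentsWithStats(m.astype(np.uint8))
    for i in range(1,n):
        if st[i,4]>60: print("z",A[l==i][:,2].mean().round(4)); rect(A[l==i][:,:2],nm+" hi",1)
    m=reg&(z>.006)&(z<.018);n,l,st,ce=cv2.connectedComponentsWithStats(m.astype(np.uint8))
    for i in range(1,n):
        if st[i,4]>800: print("z",np.median(A[l==i][:,2]).round(4));rect(A[l==i][:,:2],nm+" board",1)
    m=reg&(z>.036)&(z<.046);n,l,st,ce=cv2.connectedComponentsWithStats(m.astype(np.uint8))
    for i in range(1,n):
        if st[i,4]>60: rect(A[l==i][:,:2],nm+" 41mm",1)
    m=reg&(z>.06);n,l,st,ce=cv2.connectedComponentsWithStats(m.astype(np.uint8))
    for i in range(1,n):
        if st[i,4]>80:
            B=A[l==i];t=np.percentile(B[:,2],98);rect(B[B[:,2]>t-.006][:,:2],nm+" obj h=%.3f"%t)
E
```

```text
z 0.2319
top hi 1146 [556.  18.] [125.  90.] 9.2
[[487.  53.]
 [501. -37.]
 [625. -17.]
 [610.  73.]]
z 0.0117
top board 5138 [574. -99.] [235. 418.] 7.4
[[ 431.   94.]
 [ 484. -321.]
 [ 717. -291.]
 [ 664.  124.]]
top 41mm 315 [ 599. -298.] [209.  22.] 7.7
[[ 494. -300.]
 [ 497. -322.]
 [ 704. -295.]
 [ 701. -273.]]
top 41mm 68 [563. 328.] [ 44. 123.] 81.0
[[499. 316.]
 [620. 297.]
 [627. 341.]
 [506. 360.]]
top obj h=0.137 303 [681.  11.] [163. 569.] 61.9
top obj h=0.137 240 [677. -99.] [118. 657.] 48.7
top obj h=0.095 232 [696. 120.] [575. 224.] 30.0
top obj h=0.094 30 [878. 390.] [39. 18.] 0.3
top obj h=0.189 77 [585.  -6.] [ 54. 414.] 60.4
top obj h=0.125 553 [594.  27.] [394. 133.] 6.1
top obj h=0.236 855 [506.  18.] [107. 231.] 89.4
top obj h=0.070 77 [481. 230.] [332. 147.] 36.5
top obj h=0.104 33 [ 440. -144.] [ 40. 442.] 17.8
top obj h=0.117 105 [397. -27.] [ 47. 195.] 16.6
top obj h=0.224 625 [333. 152.] [ 80. 179.] 12.5
top obj h=0.225 525 [ 345. -137.] [423.  81.] 88.4
z 0.2312
scene hi 1037 [558.  20.] [127.  93.] 8.0
[[488.  58.]
 [501. -34.]
 [627. -17.]
 [614.  75.]]
z 0.0114
scene board 3856 [575. -93.] [238. 423.] 8.1
[[ 428.  100.]
 [ 487. -319.]
 [ 723. -285.]
 [ 664.  133.]]
scene 41mm 208 [ 606. -294.] [193.  23.] 6.7
[[ 509. -294.]
 [ 512. -317.]
 [ 704. -294.]
 [ 701. -271.]]
scene obj h=0.138 109 [ 883. -279.] [ 33. 138.] 1.0
scene obj h=0.137 191 [884. -98.] [178.  31.] 89.7
scene obj h=0.189 58 [747. -94.] [19. 59.] 5.4
scene obj h=0.105 30 [ 508. -342.] [48. 15.] 0.4
scene obj h=0.096 54 [882. 123.] [40. 37.] 69.4
scene obj h=0.127 293 [743.  46.] [ 89. 124.] 13.0
scene obj h=0.097 123 [881. 263.] [ 38. 185.] 0.2
scene obj h=0.237 641 [557.  20.] [123.  91.] 9.4
scene obj h=0.225 324 [ 317. -292.] [107.  89.] 48.3
scene obj h=0.094 14 [882. 395.] [ 8. 32.] 86.2
scene obj h=0.116 116 [419. -94.] [45. 51.] 46.8
scene obj h=0.226 388 [319. 176.] [ 84. 125.] 23.0
```

```bash
cat >> h.py <<'E'
from scipy.spatial.transform import Rotation as Ro
E_=np.array([.130,-.9915]);N_=np.array([.9915,.130]);C_=np.array([.574,-.0975])  # board axis, lateral, centre
def w(a,l): return C_+a*E_+l*N_   # board -> world xy
def b(p): d=np.array(p[:2])-C_; return np.array([d@E_,d@N_])
def st():
    s=ctrl.get_state();R=Ro.from_quat(s["eef_rot"],scalar_first=True);return s,R
def goal(a,l,z):
    s,R=st();p=s["tcp_pos"];G=None
    best=None
    for sg in(1,-1):
        x=np.array([0,0,-1.]);y=sg*np.array([*N_,0]);G=Ro.from_matrix(np.stack([x,y,np.cross(x,y)],1))
        rv=(R.inv()*G).as_rotvec()
        if best is None or np.linalg.norm(rv)<np.linalg.norm(best[0]): best=(rv,G)
    d=np.array([*w(a,l),z])-p
    print("t",round(s["time"],2),"tcp",p.round(4),"board",(b(p)*1000).round(1),"F",s["wrist_force"].round(1),"w",round(s["width"],3))
    print("rotvec",best[0].round(4),"shift now",(R.inv().apply(d)*1000).round(1),"after turn",(best[1].inv().apply(d)*1000).round(1),"q",s["qpos"].round(2))
E
python3 -c "
from h import *
print(st()[1].as_matrix().round(3));goal(-.215,0,.32)
P=np.load('top1.npy')
import numpy as np
# mean carton/bowl in board frame
for u,v in((265,186),(248,204),(283,204),(265,222)): print((b(P[v,u])*1000).round(),P[v,u,2])"
```

```text
[[-0.     0.3   -0.954]
 [ 0.001 -0.954 -0.3  ]
 [-1.    -0.001  0.   ]]
t 0.1 tcp [ 0.2024 -0.6435  0.2307] board [ 493.1 -439.4] F [0.6 0.5 0.3] w 0.086
rotvec [-1.3964e+00 -8.0000e-04  1.0000e-03] shift now [ -88.6 -621.2 -555.6] after turn [ -89.3  439.4 -708.1] q [ 1.12  0.43  0.07  1.61 -0.03  1.11 -0.07]
[-376.   98.] 0.05392167075702784
[-446.   42.] 0.04458793891945042
[-319.   26.] 0.040555575987219164
[-391.  -31.] 0.04618453105954584
```

```bash
python3 -m crank '[[[1,-45,0,0,-0.1,0,0],[1,-45,0,0,-0.14,0,0],[1,0,0,0,-0.14,0,0],[1,0,0,0,-0.14,0,0],[1,0,0,0,-0.14,0,0],[1,0,0,0,-0.14,0,0],[1,0,0,0,-0.14,0,0],[1,0,0,0,-0.14,0,0],[1,0,0,0,-0.14,0,0],[1,0,0,0,-0.14,0,0],[1,0,0,0,-0.036,0,0],[1,0,0,0,0,0,0]]]'; python3 -c "
from h import *
goal(-.215,0,.32)"
```

```text
time: 1.3
tcp_pos: [0.2023, -0.6438, 0.3209]
eef_rot: [0.531, 0.467, 0.532, -0.466]
wrist_force: [0.4, 0.1, 0.5]
width: 0.0859
t 1.3 tcp [ 0.2023 -0.6438  0.3209] board [ 493.3 -439.5] F [0.4 0.1 0.5] w 0.086
rotvec [-0.0001 -0.0008  0.0001] shift now [   1.4  439.5 -708.4] after turn [   0.9  439.5 -708.3] q [ 1.29  0.37 -0.17  1.49  0.06  1.29  1.25]
```

```bash
python3 -m crank '[[[1,0,22,-35,0,0,0],[1,0,22,-35,0,0,0],[1,0,22,-35,0,0,0],[1,0,22,-35,0,0,0],[1,0,22,-35,0,0,0],[1,0,22,-35,0,0,0],[1,0,22,-35,0,0,0],[1,0,22,-35,0,0,0],[1,0,22,-35,0,0,0],[1,0,22,-35,0,0,0],[1,0,22,-35,0,0,0],[1,0,22,-35,0,0,0],[1,0,22,-35,0,0,0],[1,0,22,-35,0,0,0],[1,0,22,-35,0,0,0],[1,0,22,-35,0,0,0],[1,0,22,-35,0,0,0],[1,0,22,-35,0,0,0],[1,0,22,-35,0,0,0],[1,0,22,-35,0,0,0]]]'; python3 -c "
from h import *
goal(-.215,0,.32)"
```

```text
time: 3.3
tcp_pos: [0.5486, 0.1087, 0.3213]
eef_rot: [0.531, 0.467, 0.531, -0.467]
wrist_force: [1.1, -0.9, 0.3]
width: 0.0856
t 3.3 tcp [0.5486 0.1087 0.3213] board [-207.7    1.6] F [ 1.1 -0.9  0.3] w 0.086
rotvec [-0.0028  0.0001 -0.    ] shift now [ 1.3 -1.6 -7.3] after turn [ 1.3 -1.6 -7.3] q [ 0.37  0.25 -0.81  1.72  0.19  1.25 -0.35]
```

```bash
python3 -m crank '[[[1,40,-3,0,0,0,0],[1,40,0,0,0,0,0],[1,41,0,0,0,0,0],[1,0,0,0,0,0,0],[1,0,0,10,0,0,0],[1,0,0,10,0,0,0],[1,0,0,7,0,0,0],[1,0,0,7,0,0,0],[1,0,0,7,0,0,0],[1,0,0,7,0,0,0],[1,0,0,0,0,0,0]]]'; python3 - <<'E'
from h import *
goal(-.08,0,.2)
c=grab("scene");save(c,"scene2.png")
im=cv2.imread("pics/scene2.png")[100:280,200:480];cv2.imwrite("pics/scene2c.png",cv2.resize(im,None,fx=2.5,fy=2.5))
E
```

```text
time: 4.4
tcp_pos: [0.5515, 0.058, 0.2004]
eef_rot: [0.531, 0.467, 0.531, -0.467]
wrist_force: [-0.6, 0.9, -0.2]
width: 0.0853
t 4.4 tcp [0.5515 0.058  0.2004] board [-157.1   -2. ] F [-0.6  0.9 -0.2] w 0.085
rotvec [-0.0018  0.0004 -0.    ] shift now [ 0.4  2.2 77.1] after turn [ 0.4  2.  77.1] q [ 0.41  0.35 -0.76  1.87  0.28  1.03 -0.35]
```

View pics/scene2c.png

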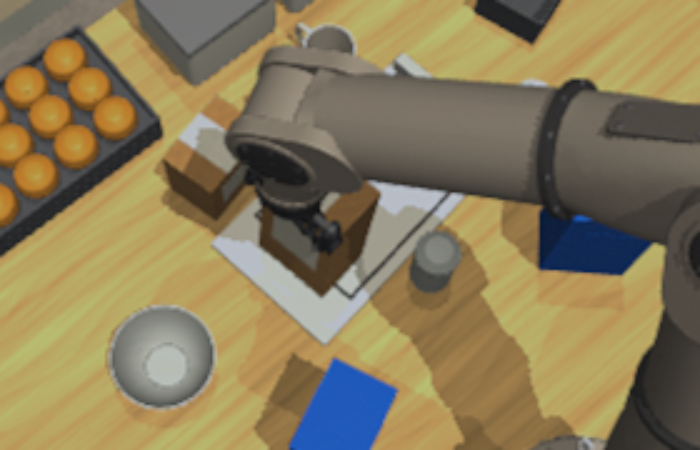

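The carton has started to tip evenly (about 5°), with both fingers on its back face. I'll keep going past balance.

```bash
python3 -m crank '[[[1,0,0,9,0,0,0],[1,0,0,9,0,0,0],[1,0,0,9,0,0,0],[1,0,0,9,0,0,0],[1,0,0,9,0,0,0],[1,0,0,9,0,0,0],[1,0,0,9,0,0,0],[1,0,0,9,0,0,0],[1,0,0,0,0,0,0],[1,0,0,0,0,0,0],[1,0,0,0,0,0,0],[1,0,0,0,0,0,0],[1,0,0,0,0,0,0],[1,0,0,0,0,0,0],[1,0,0,-40,0,0,0],[1,0,0,-40,0,0,0],[1,0,0,0,0,0,0]]]'; python3 - <<'E'
from h import *
goal(-.16,0,.2)
c=grab("top");save(c,"top3.png");np.save("top3.npy",pts(c))
im=cv2.imread("pics/top3.png")[120:280,220:500];cv2.imwrite("pics/top3c.png",cv2.resize(im,None,fx=2.5,fy=2.5))
P=pts(c);z=P[...,2];m=(z>.094)&(z<.11)&(P[...,0]>.45)&(P[...,0]<.7)&(P[...,1]>-.32)&(P[...,1]<.1)
n,l,s,_=cv2.connectedComponentsWithStats(m.astype(np.uint8))
for i in range(1,n):
    if s[i,4]>100:
        B=np.array([b(q) for q in P[l==i]])*1000;r=cv2.minAreaRect(B.astype(np.float32));print(s[i,4],r);print(cv2.boxPoints(r).round(),P[l==i][:,2].mean())
E
```

```text
time: 6.15
tcp_pos: [0.5494, 0.0728, 0.2009]
eef_rot: [0.533, 0.465, 0.533, -0.464]
wrist_force: [0.5, 0.2, 0.2]
width: 0.0856
t 6.15 tcp [0.5494 0.0728 0.2009] board [-172.1   -2.2] F [0.5 0.2 0.2] w 0.086
rotvec [ 0.0061 -0.0019 -0.001 ] shift now [ 0.9  2.1 12.1] after turn [ 0.9  2.2 12.1] q [ 0.39  0.35 -0.77  1.87  0.28  1.03 -0.36]
1841 ((55.97545623779297, 2.0634231567382812), (198.62908935546875, 125.30415344238281), 1.7219483852386475)
[[-45.  62.]
 [-41. -64.]
 [157. -58.]
 [153.  68.]] 0.10200227174449479
```

View pics/top3c.png

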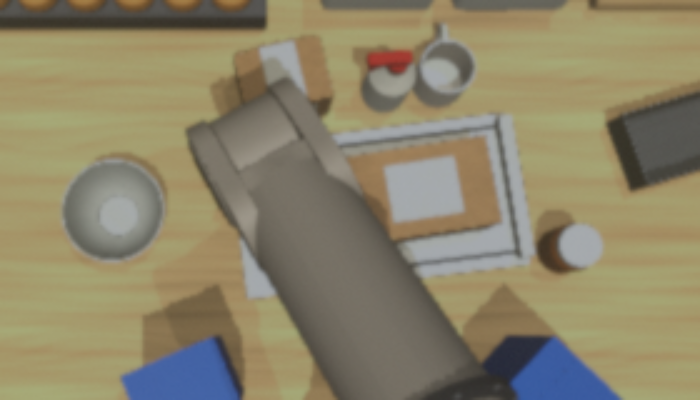

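The carton lies flat: top end at board x ≈ 155, side edges at ±64–68 (outline ±92.5), about 35 mm short of the stop. I'll lower the fingers behind it and push.

```bash
python3 -m crank '[[[1,40,2,0,0,0,0],[1,40,0,0,0,0,0],[1,40,0,0,0,0,0],[1,35,0,0,0,0,0],[1,0,0,0,0,0,0],[1,0,0,40,0,0,0],[1,0,0,35,0,0,0],[1,0,0,10,0,0,0],[1,0,0,8,0,0,0],[1,0,0,8,0,0,0],[1,0,0,8,0,0,0],[1,0,0,8,0,0,0],[1,0,0,0,0,0,0]]]'; python3 - <<'E'
from h import *
goal(-.041,0,.045)
E
```

```text
time: 7.5
tcp_pos: [0.5683, -0.0486, 0.0462]
eef_rot: [0.532, 0.467, 0.531, -0.466]
wrist_force: [1.0, -1.8, 7.2]
width: 0.0854
t 7.5 tcp [ 0.5683 -0.0486  0.0462] board [-49.2   0.7] F [ 1.  -1.8  7.2] w 0.085
rotvec [ 0.0001  0.0001 -0.0013] shift now [ 1.2 -0.7  8.2] after turn [ 1.2 -0.7  8.2] q [ 0.47  0.57 -0.64  1.95  0.48  0.77 -0.31]
```

Upward 7 N is unexpected, so I'll look before pushing on.

```bash
python3 - <<'E'
from h import *
c=grab("scene");save(c,"scene4.png")
w_=grab("wrist");save(w_,"wrist4.png")
im=cv2.imread("pics/scene4.png")[90:250,240:460]
a=cv2.resize(im,(550,400));cv2.imwrite("pics/s4.png",a)
P=pts(c);z=P[...,2]
for lo,hi in((.094,.11),(.036,.046)):
  m=(z>lo)&(z<hi)&(P[...,0]>.45)&(P[...,0]<.7)&(P[...,1]>-.35)&(P[...,1]<.05)
  n,l,s,_=cv2.connectedComponentsWithStats(m.astype(np.uint8))
  for i in range(1,n):
    if s[i,4]>60:
        B=np.array([b(q) for q in P[l==i]])*1000;print(s[i,4],cv2.boxPoints(cv2.minAreaRect(B.astype(np.float32))).round().tolist(),P[l==i][:,2].mean())
print(ctrl.get_state()["wrist_force"])
E
```

```text
256 [[-26.0, -18.0], [-25.0, -62.0], [90.0, -61.0], [89.0, -17.0]] 0.10122200572650475
[ 0.34550166 -1.50793539  6.8308393 ]
```

View pics/s4.png

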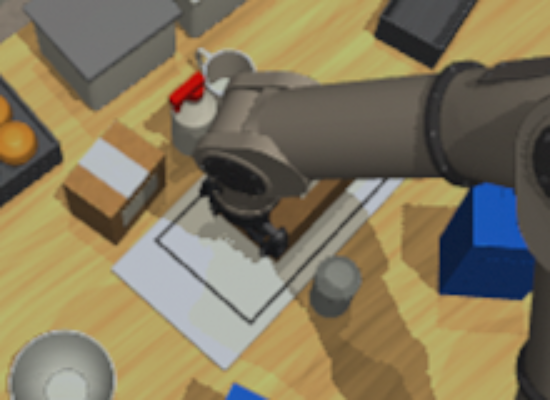

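View pics/wrist4.png

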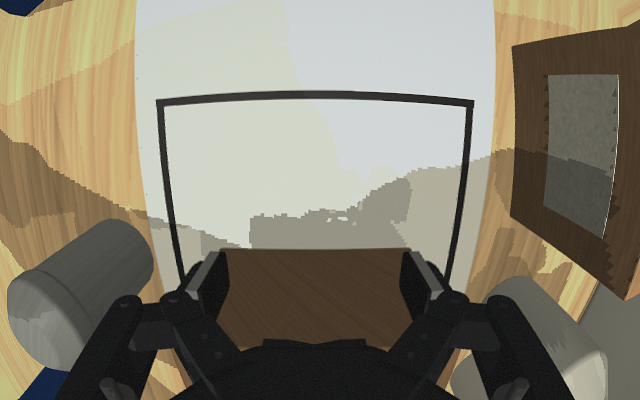

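```bash
python3 -m crank '[[[1,0,0,-3,0,0,0],[1,0,0,0,0,0,0]]]';python3 -m crank '[[[1,-8,0,-8,0,0,0],[1,0,0,-20,0,0,0],[1,0,0,0,0,0,0]]]';  python3 - <<'E'
from h import *
goal(-.041,0,.055)
c=grab("scene")
P=pts(c);z=P[...,2]
m=(z>.094)&(z<.11)&(P[...,0]>.45)&(P[...,0]<.7)&(P[...,1]>-.35)&(P[...,1]<.05)
n,l,s,_=cv2.connectedComponentsWithStats(m.astype(np.uint8))
for i in range(1,n):
    if s[i,4]>60:
        B=np.array([b(q) for q in P[l==i]])*1000;print(s[i,4],cv2.boxPoints(cv2.minAreaRect(B.astype(np.float32))).round().tolist(),P[l==i][:,2].mean())
E
```

```text
time: 7.8
tcp_pos: [0.5671, -0.0448, 0.0456]
eef_rot: [0.532, 0.466, 0.532, -0.466]
wrist_force: [-0.1, -0.1, -0.9]
width: 0.0857
time: 8.1
tcp_pos: [0.5634, -0.0145, 0.0542]
eef_rot: [0.532, 0.466, 0.532, -0.465]
wrist_force: [0.7, 0.5, -0.3]
width: 0.0857
t 8.1 tcp [ 0.5634 -0.0145  0.0542] board [-83.7   0.2] F [ 0.7  0.5 -0.3] w 0.086
rotvec [ 0.0029 -0.0012 -0.0009] shift now [-0.8 -0.4 42.7] after turn [-0.8 -0.2 42.7] q [ 0.43  0.55 -0.65  1.96  0.47  0.78 -0.36]
219 [[-39.0, -14.0], [-39.0, -61.0], [63.0, -61.0], [63.0, -13.0]] 0.10124221666472509
```

```bash
python3 -m crank '[[[1,0,0,20,0,0,0],[1,0,0,10,0,0,0],[1,0,0,4,0,0,0],[1,0,0,3,0,0,0],[1,0,0,3,0,0,0],[1,0,0,0,0,0,0]]]';python3 -m crank '[[[1,0,0,3,0,0,0],[1,0,0,0,0,0,0]]]'
```

```text
time: 8.75
tcp_pos: [0.5686, -0.0575, 0.0533]
eef_rot: [0.531, 0.466, 0.531, -0.466]
wrist_force: [0.2, 0.8, 0.6]
width: 0.0852
time: 8.95
tcp_pos: [0.5689, -0.0575, 0.0535]
eef_rot: [0.531, 0.467, 0.533, -0.465]
wrist_force: [-2.4, 15.2, 3.0]
width: 0.0855
```

The 15 N reaction with no further travel means the carton has met the stop, at TCP board x ≈ −40 as predicted. I'll back off and check.

```bash
python3 -m crank '[[[1,0,0,-5,0,0,0],[1,0,0,-30,0,0,0],[1,0,0,-40,0,0,0],[1,0,0,-30,0,0,0],[1,-50,0,0,0,0,0],[1,-50,0,0,0,0,0],[1,-50,0,0,0,0,0],[1,-50,0,0,0,0,0],[1,-40,0,0,0,0,0],[1,0,-50,-40,0,0,0],[1,0,-40,-40,0,0,0],[1,0,0,-40,0,0,0],[1,0,0,-40,0,0,0],[1,0,0,-40,0,0,0],[1,0,0,0,0,0,0]]]'; python3 - <<'E'
from h import *
c=grab("top");save(c,"top5.png")
im=cv2.imread("pics/top5.png")[120:280,220:500];cv2.imwrite("pics/top5c.png",cv2.resize(im,None,fx=2.8,fy=2.8,interpolation=cv2.INTER_CUBIC))
P=pts(c);z=P[...,2]
for lo,hi in((.094,.11),(.036,.046)):
  m=(z>lo)&(z<hi)&(P[...,0]>.45)&(P[...,0]<.72)&(P[...,1]>-.35)&(P[...,1]<.05)
  n,l,s,_=cv2.connectedComponentsWithStats(m.astype(np.uint8))
  for i in range(1,n):
    if s[i,4]>60:
        B=np.array([b(q) for q in P[l==i]])*1000;print(s[i,4],cv2.boxPoints(cv2.minAreaRect(B.astype(np.float32))).round().tolist(),P[l==i][:,2].mean())
print(ctrl.get_state()["wrist_force"])
# bystander motion: change of depth map outside robot
d=np.abs(P[...,2]-np.load("top1.npy")[...,2])>.01;cv2.imwrite("pics/diff.png",(d*255).astype(np.uint8)[120:280,220:500])
E
```

```text
time: 10.45
tcp_pos: [0.4558, 0.2241, 0.2938]
eef_rot: [0.533, 0.465, 0.533, -0.464]
wrist_force: [0.2, -0.4, 0.5]
width: 0.0853
2268 [[-29.0, 62.0], [-29.0, -63.0], [194.0, -63.0], [194.0, 63.0]] 0.10196859372169047
75 [[191.0, -105.0], [211.0, -106.0], [211.0, -48.0], [191.0, -47.0]] 0.04083541825731705
[ 0.61411815 -0.25584722 -0.20609551]
```

View pics/top5c.png

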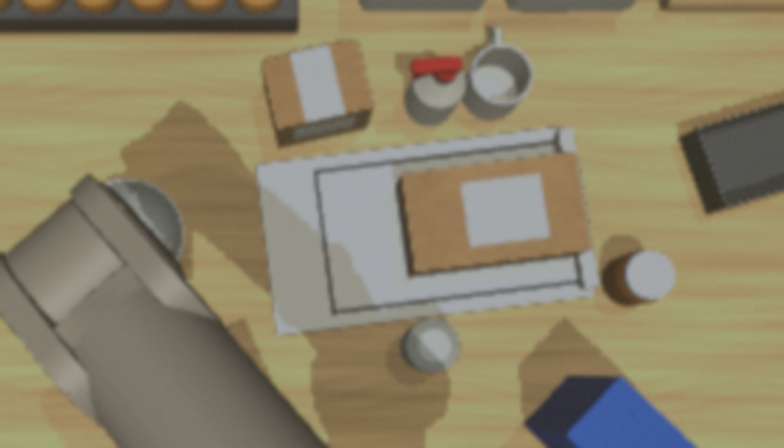

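View pics/diff.png

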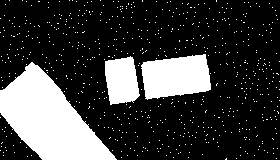

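```bash
python3 -c "
from plant import ctrl
print(ctrl.job_done())"
```

```text
the job is handed in; nothing more can be done
None
```

I tipped the carton with a high push from the open fingers. It fell flat inside the outline with its top end about 35 mm short of the stop. I then pushed it along the board until it met the stop, backed off, and handed the job in at about 10.5 s.

- **Against the stop:** the last push met 15 N with no further travel. In the final top view the carton spans board x from −29 to +194 mm, with the stop face at 190. It is therefore butted against the stop to within the roughly 4 mm camera error.
- **Inside the outline:** it lies square, with its sides at ±63 mm against the outline's ±92.5 mm.
- **Everything else:** comparing depth with the first picture, only the carton and the arm changed. The arm hid part of the bowl in that last view, so the bowl is not fully checked, but the tool passed well clear of it.
- **Odd reading:** partway through the slide I saw an unexplained 7 N upward force on the tool. It vanished when I backed off 3 mm. I finished the push about 8 mm higher, and the upward force there was at most 3 N. I did not establish whether the gripper body had briefly touched the carton's top.

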